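Fit a filter tube into its push-fit socket and lock it

TASK

Take the tall filter tube from the little stand, stand it upright in the empty socket of the white filter base so that it rests on the seal, and let go of it. Then press it down from above with the fingers on its top, not holding it by the sides, past the seal until it is fully home, and only then push the steel lock fork in front of it all the way shut over its collar, like the tube next to it. Leave the short tube in the stand and do not disturb the other things.

Things in the scene. Friction and masses are not known exactly. Their poses are not given: they have to be found in the camera images.
- tall_tube: Filter tube to fit: loose, white, 131 mm tall, about 90 g, in either hole of the stand, foot 6 mm above the worktop. Origin at the centre of its foot, z up. From the foot: cone 18 to 28 mm wide over 12 mm, 28 mm spigot to 58 mm, grey 46 mm collar 58 to 66 mm, 28 mm body to 117 mm, grey 31 mm cap to 131 mm. Grasp the body above the collar.
- tall_tube_top (a point): Centre of the flat top of the tall tube's cap, 131 mm above its foot.
- short_tube: The other loose tube in the stand, not to be used: same diameters and collar, but only 96 mm tall. Origin at the centre of its foot, z up.
- tube_stand: Grey block fixed to the worktop, 58 (x) x 126 (y) x 22 mm, origin at the centre of its underside. Two holes 31 mm wide and 16 mm deep at its y = +32 and -32 mm hold the two tubes.
- filter_base: White block fixed to the worktop, 130 (x) x 170 (y) x 60 mm, origin at the centre of its underside; its front is its -x side. Sockets at its x = +27 mm: the empty one at y = +45 mm, at y = -45 mm one with a tall tube already fitted and locked (fixed; top 141 mm above the worktop). In front of each, a grey 58 x 62 mm block, 85 mm high, carries the lock fork.
- socket_mouth (a point): Centre of the empty socket's mouth, 66 mm above the worktop; axes as the base. A funnel, 41 mm wide, narrows over 6 mm to a 30 mm bore. A tube let go in it rests upright on sprung seal jaws, foot about 37 mm below the mouth. Pressing it on takes up to about 10 N, until its foot meets the floor 56 mm below the mouth; then its top is 75 mm above the mouth.
- lock_slide (a joint): Travel of the steel lock fork of the empty socket, m: 0 open (starts at 0 to 0.005), 0.032 shut. It slides along the base's +x, towards the socket, with 2 N friction and stays where left. The 50 mm wide plate, 78.5 to 83.5 mm above the worktop, has a 34 mm gap that goes round the tube's body just above the collar when the tube is fully home.
- lock_tab (a point): Centre of the -x face of the black upright tab of the lock fork, where it is pushed: tab 44 mm wide (y), 8 mm thick, from 83 to 111 mm above the worktop. This point is 97 mm above the worktop, 84 mm from the socket's axis towards the base's -x when open, 52 mm when shut. Axes as the base.
- specimen_cup_b: Bystander: loose clear specimen cup with screw lid, 62 mm wide, 72 mm tall, origin at the centre of its underside.
- glucose_meter: Bystander: loose flat white hand-held meter, 93 x 52 x 20 mm, origin at the centre of its underside.
Things that resemble listed ones, but are neither listed nor needed, are in the scene too. Leave any purple or yellow look-alike of the tall_tube alone.

How it is judged:
By the outcome, as a careful person would: the job done as asked, in the order asked, and still so for the second after the job is handed in, with the robot touching nothing.
It also fails if it takes over 54 s, if anything falls off the work surface, if the arm or the gripper's body presses on something with over 40 N, if the wrist force passes 120 N, or if a joint passes its speed limit or range.

ROBOT

A 6-joint arm with a two-finger parallel gripper is mounted at the origin on a cart in front of the work surface, level with it; the furniture and walls round the work are solid. World frame = base frame: x ahead of the robot, y to its left, z up, the work surface at z = 0. Lengths are in m, angles in rad, forces in N, time in s.
With the tool pointing down it reaches from about 0.25 to 0.775 m from the base axis. Payload 4 kg.
Tool frame: the origin (TCP) lies at the very end of the fingers, on their centre line; the grasp point (between the pads) lies 19 mm behind it; x points along the fingers, y is the direction in which the jaws open and shut, and the axes are right-handed (so a half turn about x gives the same grasp; the last joint's range is limited). The gripper opens to 94 mm and grips with 3 to 60 N. Pads are 16 mm wide; open, the fingers measure 119 mm over their backs; the gripper's body (75 mm by 177 mm) begins 78 mm behind the grasp point.
Start: joints at [-1.219, 0.087, 1.371, -0, 1.684, -0.103], TCP at [0.242, -0.494, 0.185] pointing down, gripper open.
Joint ranges: [-3.1, 3.1], [-0.76, 2.03], [0.27, 2.55], [-1.08, 4.22], [0.17, 2.65], [-2.57, 2.57]. Speed limits (rad/s): [2.79, 2.79, 3.14, 3.14, 3.14, 3.14].

INTERFACE

Orientations are given as [roll, pitch, yaw] about the fixed x, y, z axes, in that order (R = Rz(yaw) Ry(pitch) Rx(roll)).
In Python, from bench import robot gives the robot as it stands.
- The arm moves only by the tool carry_out, never from a script. Its argument "targets" is a list of rows, each a list of 5 numbers: the closure, from 0 (fully open) to 1 (shut), then the shift along the tool's x, y, z in cm, then the turn about the tool's x in degrees. In form: [[fingers, tx, ty, tz, turn], ...]. A call has 1 to 20 rows; each row shifts and turns the commanded pose from where the row before left it, along the tool's axes as they then stand; what a row does not reach is not made up. A row lasts 1/10 s, in which the tool goes at most 50 mm and 8.59 degrees, less where a joint would pass 70% of its speed; a pose out of reach is approached as far as the arm can. A call is refused whole if a number of a shift passes 5 or a number of a turn 8.59, either way. A call with a gripper value outside its range is refused whole. The fingers move at their own pace and stop on an object; the grip force is fixed at half the most. Time passes only in rows, so rows that do not move let the fingers close. It gives the time, the measured TCP pose, the force and the opening at its end, in the units of the state.
- robot.get_obs(): the state, without advancing time (a new reading comes with each control period).
- robot.snapshot(name): name is "scene" or "top" or "wrist"; returns a dict with "image" (384x512x3 uint8, red, green, blue), "camera_matrix" (3x3 intrinsics, pixels), "pose" (4x4, takes a point from camera to world coordinates). Camera axes: x right, y up, looking along -z (the intrinsics and any distortion apply to the point x, -y, -z); pixel columns grow to the right and rows downward; lengths in m; the calibration is good to about 2 mm. A picture is of the moment at which its call begins. There is no depth.
- robot.close_job(): hands the job in, once; it reports no verdict.
The state is a dict: "time": time; "joint_positions": joint angles; "qvel": joint speeds; "joint_torque": joint torques, N m; "tool_pos": TCP position; "ee_rot": TCP orientation; "wrist_force": force on the tool from outside, world axes, zero at the start; "wrist_torque": the same for the moment, N m; "width": finger opening in m.
Only numpy, scipy, OpenCV 4.12 (cv2) and the standard library are available. Lean on these libraries where they do the work, as an engineer would, in place of code of your own. Each camera call takes 0.05 s, during which the arm holds its last target. There are 200 camera calls.

## Working session

There is one attempt and no reset: what is moved stays moved. The work goes in short steps, Python scripts to look and compute and a tool call to move; the robot and the scene stay as the last step left them, time stands still between calls to the robot, and variables do not carry over. Pictures are saved under pics/ and viewed, about 8 in all and at most 12, crops included, and the job is handed in when it is done.

Besides the shell and the picture viewer there is one more tool, called after "Call:" as name(argument=value, ...), one argument or row to a line, values as JSON. carry_out: Moves the arm, as the interface text tells. Its arguments: {"type":"object","properties":{"targets":{"type":"array","items":{"type":"array","items":{"type":"number"}}}},"required":["targets"]}

```bash
mkdir -p pics
cat > h.py <<'E'
import numpy as np, cv2
from bench import robot
def snap(n,f):
    s=robot.snapshot(n); cv2.imwrite('pics/'+f+'.png',cv2.cvtColor(s['image'],cv2.COLOR_RGB2BGR)); np.savez('pics/'+f,**{k:s[k] for k in('image','camera_matrix','pose')}); return s
def load(f): return dict(np.load('pics/'+f+'.npz'))
def ray(s,u,v):
    K,P=s['camera_matrix'],s['pose']; d=np.linalg.inv(K)@[u,v,1]; return P[:3,3],P[:3,:3]@(d*[1,-1,-1])
def onz(s,u,v,z):
    o,d=ray(s,u,v); return o+d*(z-o[2])/d[2]
def proj(s,p):
    K,P=s['camera_matrix'],s['pose']; c=P[:3,:3].T@(np.array(p)-P[:3,3]); q=K@(c*[1,-1,-1]); return q[:2]/q[2]
E
python3 - <<'E'
from h import *
a=snap('scene','s1');b=snap('top','t1')
for s in(a,b): print({k:v for k,v in s.items() if k!='image'})
o=robot.get_obs();print(o)
im=np.hstack([cv2.imread('pics/s1.png'),cv2.imread('pics/t1.png')])
E
```

```text
{'camera_matrix': array([[442.12460216,   0.        , 250.09400413],
       [  0.        , 442.12460216, 186.28301836],
       [  0.        ,   0.        ,   1.        ]]), 'pose': array([[-0.90147621,  0.15860162, -0.40272344,  0.14988432],
       [-0.43208533, -0.38426758,  0.81586806,  0.84431191],
       [-0.02535556,  0.90949654,  0.41493751,  0.50353801],
       [ 0.        ,  0.        ,  0.        ,  1.        ]])}
{'camera_matrix': array([[394.71180621,   0.        , 253.97287151],
       [  0.        , 394.71180621, 189.78558747],
       [  0.        ,   0.        ,   1.        ]]), 'pose': array([[ 0.00669694,  0.99391733, -0.10992498,  0.40337959],
       [-0.99980558,  0.00869396,  0.01769786,  0.09542217],
       [ 0.0185459 ,  0.10978508,  0.99378231,  0.94529358],
       [ 0.        ,  0.        ,  0.        ,  1.        ]])}
{'time': 0.1, 'joint_positions': array([-1.21907899e+00,  8.78682766e-02,  1.37207697e+00,  8.19638010e-06,
        1.68360599e+00, -1.03119860e-01]), 'qvel': array([ 6.80302406e-05, -1.91067672e-03, -2.89352296e-03,  1.07985442e-03,
       -1.09383733e-03,  7.48780707e-04]), 'joint_torque': array([ 2.81553388e-03, -3.41252768e+01, -3.03301084e+01,  7.22247781e-02,
        3.04431701e-02, -9.97135430e-05]), 'tool_pos': array([ 0.241429  , -0.49358808,  0.18354154]), 'ee_rot': array([-1.67807532,  1.56883772,  1.91835545]), 'wrist_force': array([-0.90024701,  0.33088031, -0.22852242]), 'wrist_torque': array([-0.00165412,  0.02945536, -0.01144855]), 'width': 0.09397455059328352}
```

View pics/t1.png

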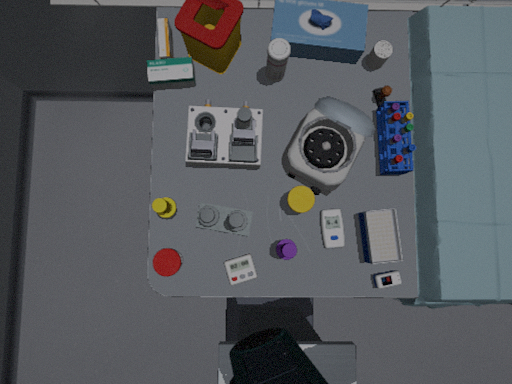

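View pics/s1.png

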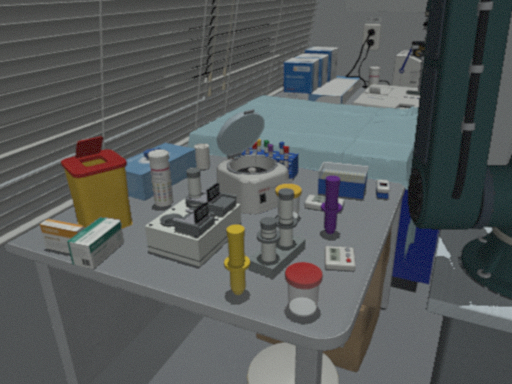

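The top view shows the base near (225,136), its empty socket at (205,121), and the stand at (223,219). The tall tube is the right-hand one at (237,221), which the scene view confirms. I'll zoom in on these.

Run:
```python
from h import *
i=cv2.imread('pics/t1.png')[92:242,170:280]
j=cv2.imread('pics/s1.png')[150:280,140:310]
i=cv2.convertScaleAbs(cv2.resize(i,None,fx=4,fy=4,interpolation=2),alpha=1.3)
cv2.imwrite('pics/c1.png',i)
```

```text
(no output)
```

View pics/c1.png

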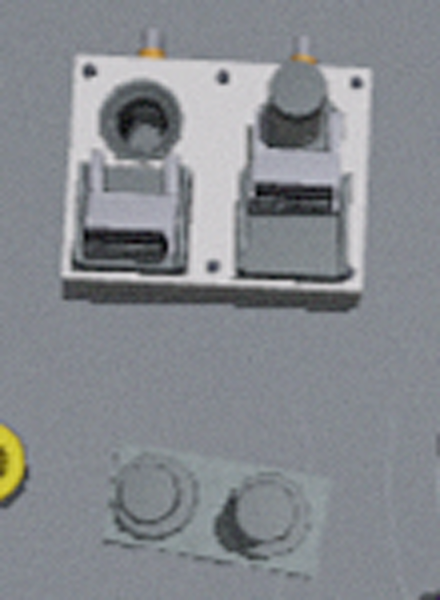

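Run:
```python
from h import *
s=load('t1')
f=lambda c,z: onz(s,170+(c[0]-1.5)/4,92+(c[1]-1.5)/4,z)[:2]
tall=f((269,506),.137);short=f((148,494),.102)
print('tall',tall,'short',short,np.linalg.norm(tall-short), np.degrees(np.arctan2(*(tall-short)[::-1])))
C=np.array([f(c,.06) for c in((77,55),(372,70),(362,290),(63,275))]);print(C,C.mean(0))
yaw=np.arctan2(*((C[0]-C[3])+(C[1]-C[2]))[::-1]);yaw2=np.arctan2(*((C[0]-C[1])+(C[3]-C[2]))[::-1])-np.pi/2
print('yaw',np.degrees([yaw,yaw2]))
sk=f((141,119),.066);ft=f((299,90),.141);print('sock',sk,'fit',ft,np.linalg.norm(sk-ft),np.degrees(np.arctan2(*(sk-ft)[::-1]))-90)
y=(yaw+yaw2)/2;R=np.array([[np.cos(y),-np.sin(y)],[np.sin(y),np.cos(y)]])
m=C.mean(0);print('sock from block',m+R@[.027,.045],'fit',m+R@[.027,-.045], 'tab open',m+R@[.027-.084,.045])
o=robot.get_obs()
from scipy.spatial.transform import Rotation as Ro
print(Ro.from_euler('xyz',o['ee_rot']).as_matrix().round(3))
```

```text
tall [0.43423995 0.11556917] short [0.44147695 0.18090395] 0.065734372216404 -96.32077201804785
[[0.69567526 0.23099017]
 [0.6889355  0.06092272]
 [0.56013026 0.06605826]
 [0.56705751 0.23572299]] [0.62794963 0.14842353]
yaw [-2.19536711 -2.30369628]
sock [0.65658177 0.19277187] fit [0.65154795 0.10226524] 0.09064650558109918 -3.1834100137280217
sock from block [0.65669515 0.19232906] fit [0.6531625  0.10239842] tab open [0.57275988 0.1956262 ]
[[-0.001  0.439 -0.898]
 [ 0.002 -0.898 -0.439]
 [-1.    -0.002 -0.   ]]
```

Call:
carry_out(
  targets=[
    [0, -1.5, 0, 0, -7.7],
    [0, -1.5, 0, 0, -7.7],
    [0, -1.5, 0, 0, -7.7],
    [0, -1.5, 0, 0, -7.7],
    [0, -1.5, 0, 0, -7.7],
    [0, -1.5, 0, 0, -7.7],
    [0, -1.5, 0, 0, -7.7],
    [0, -1.5, 0, 0, -7.7],
    [0, 0, 0, 0, 0],
  ],
)

```text
time: 1.0
tool_pos: [0.2418, -0.4947, 0.3066]
ee_rot: [0.389, 1.567, -1.223]
wrist_force: [-0.3, -0.3, 0.5]
width: 0.0942
```

Call:
carry_out(
  targets=[
    [0, 0, 0.84, -3.08, 0],
    [0, 0, 0.84, -3.08, 0],
    [0, 0, 0.84, -3.08, 0],
    [0, 0, 0.84, -3.08, 0],
    [0, 0, 0.84, -3.08, 0],
    [0, 0, 0.84, -3.08, 0],
    [0, 0, 0.84, -3.08, 0],
    [0, 0, 0.84, -3.08, 0],
    [0, 0, 0.84, -3.08, 0],
    [0, 0, 0.84, -3.08, 0],
    [0, 0, 0.84, -3.08, 0],
    [0, 0, 0.84, -3.08, 0],
    [0, 0, 0.84, -3.08, 0],
    [0, 0, 0.84, -3.08, 0],
    [0, 0, 0.84, -3.08, 0],
    [0, 0, 0.84, -3.08, 0],
    [0, 0, 0.84, -3.08, 0],
    [0, 0, 0.84, -3.08, 0],
    [0, 0, 0.84, -3.08, 0],
    [0, 0, 0.84, -3.08, 0],
  ],
)

```text
time: 3.0
tool_pos: [0.4344, 0.1158, 0.3032]
ee_rot: [-1.267, 1.569, -2.882]
wrist_force: [-0.7, 0.3, -0.1]
width: 0.0937
```

Run:
```python
from h import *
s=snap('wrist','w1');o=robot.get_obs();print(o['time'],o['tool_pos'],np.degrees(o['joint_positions']).round(1),o['wrist_force'])
from scipy.spatial.transform import Rotation as Ro
print(Ro.from_euler('xyz',o['ee_rot']).as_matrix().round(3)); print(s['pose'].round(3))
print('tube top expected',proj(s,[.434,.1155,.137]),'short',proj(s,[.4415,.181,.102]),'sock',proj(s,[.6566,.1925,.066]))
```

```text
3.05 [0.43522526 0.11961618 0.30236208] [  8.   -7.1  77.2   0.2 110.   10.3] [-0.85209636  0.3474247  -1.18438148]
[[-0.002  0.999 -0.039]
 [ 0.003 -0.039 -0.999]
 [-1.    -0.003 -0.003]]
[[ 0.999  0.043  0.015  0.439]
 [-0.046  0.96   0.275  0.196]
 [-0.002 -0.275  0.961  0.503]
 [ 0.     0.     0.     1.   ]]
tube top expected [252.11336368 175.37431081] short [255.63190804 120.00595591] sock [409.31735177 103.25041867]
```

View pics/w1.png

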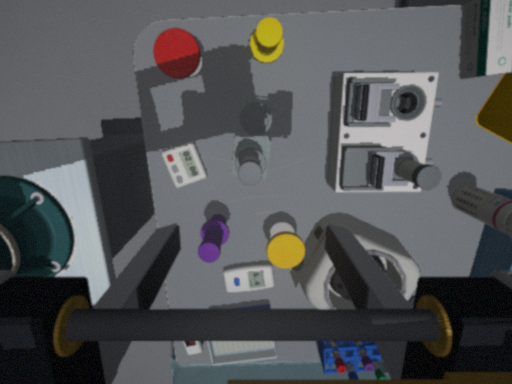

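The wrist view shows the tall tube's top at about (249,172), the short one at (257,118) and the socket at (408,102), all within a few px of prediction. The arm was still settling, so I'll retake it and measure finely.

Run:
```python
from h import *
s=snap('wrist','w2');o=robot.get_obs();print(o['tool_pos'])
print('exp',proj(s,[.434,.1155,.137]),proj(s,[.4415,.181,.102]),proj(s,[.6566,.1925,.066]))
i=cv2.imread('pics/w2.png')
a=cv2.resize(i[140:200,215:285],None,fx=6,fy=6,interpolation=2);b=cv2.resize(i[70:130,375:445],None,fx=6,fy=6,interpolation=2)
cv2.imwrite('pics/c2.png',cv2.convertScaleAbs(np.hstack([a,b])[:,:800],alpha=1.3))
```

```text
[0.43457358 0.11718118 0.30242082]
exp [251.71313837 178.96521724] [255.49928674 123.62097256] [408.95767934 107.48822963]
```

View pics/c2.png

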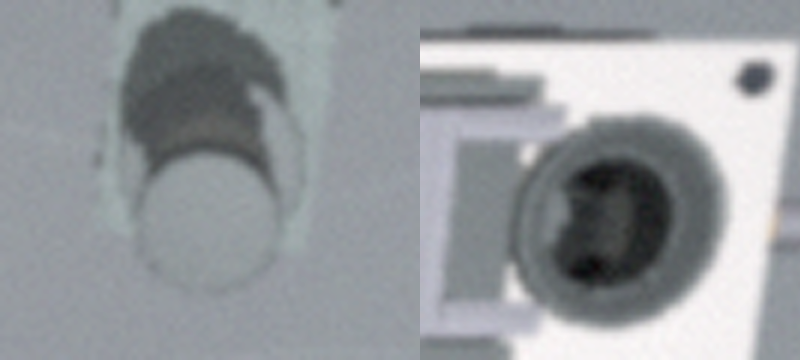

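Run:
```python
from h import *
s=load('w2');print(onz(s,248.9,176.6,.137),onz(s,407.6,106.3,.066))
```

```text
[0.43062451 0.1186585  0.137     ] [0.65455113 0.1941785  0.066     ]
```

Call:
carry_out(
  targets=[
    [0, 2, -0.2, 0, 0],
    [0, 2, 0, 0, 0],
    [0, 2, 0, 0, 0],
    [0, 2, 0, 0, 0],
    [0, 2, 0, 0, 0],
    [0, 2, 0, 0, 0],
    [0, 2, 0, 0, 0],
    [0, 2, 0, 0, 0],
    [0, 2, 0, 0, 0],
    [0, 2, 0, 0, 0],
    [0, 1.5, 0, 0, 0],
    [0, 0.9, 0, 0, 0],
    [0, 0, 0, 0, 0],
    [0, 0, 0, 0, 0],
  ],
)

```text
time: 4.5
tool_pos: [0.4327, 0.1142, 0.0808]
ee_rot: [1.201, 1.57, -0.412]
wrist_force: [0.1, 0.5, -0.1]
width: 0.0941
```

Call:
carry_out(
  targets=[
    [0.4, 0, 0, 0, 0],
    [0.5, 0, 0, 0, 0],
    [0.6, 0, 0, 0, 0],
    [0.7, 0, 0, 0, 0],
    [0.8, 0, 0, 0, 0],
    [0.8, 0, 0, 0, 0],
    [0.9, 0, 0, 0, 0],
    [1, 0, 0, 0, 0],
    [1, 0, 0, 0, 0],
    [1, 0, 0, 0, 0],
    [1, 0, 0, 0, 0],
  ],
)

```text
time: 5.6
tool_pos: [0.4325, 0.1146, 0.0805]
ee_rot: [-1.089, 1.571, -2.701]
wrist_force: [-0.5, -0.1, -0.6]
width: 0.0305
```

Call:
carry_out(
  targets=[
    [1, 0, 0, 0, 0],
    [1, 0, 0, 0, 0],
    [1, 0, 0, 0, 0],
  ],
)

```text
time: 5.9
tool_pos: [0.4325, 0.1146, 0.0805]
ee_rot: [-1.164, 1.571, -2.776]
wrist_force: [0.0, 0.5, 0.0]
width: 0.0301
```

Run:
```python
from h import *
s=snap('wrist','w3');o=robot.get_obs();print(o['tool_pos'],o['width'],o['wrist_force'])
print(proj(s,[.4325,.117,.137]))
i=cv2.imread('pics/w3.png');cv2.imwrite('pics/c3.png',cv2.resize(i[130:350,130:390],None,fx=2.5,fy=2.5,interpolation=2))
```

```text
[0.4325375  0.11456859 0.08050847] 0.030209200538104074 [0.04945762 0.69330435 0.07551081]
[251.72891205 260.83802664]
```

View pics/c3.png

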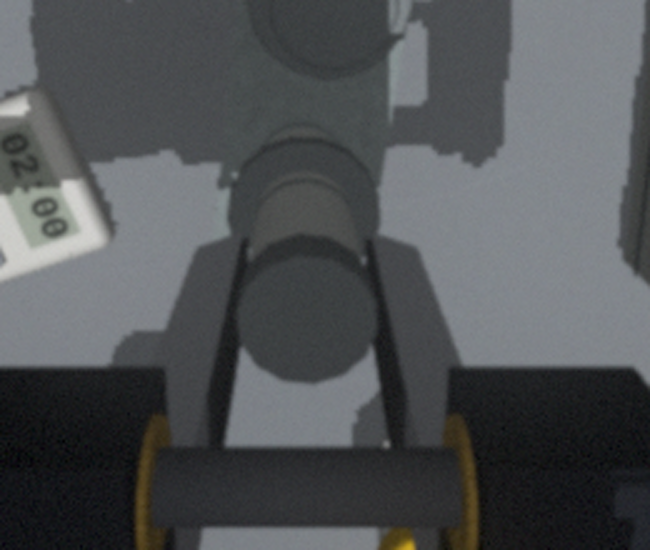

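The fingers seem to be on the cap (opening 30 mm), and the tube sits a few mm towards +y of the jaws' centre. I'll reopen a little, lower and re-centre.

Run:
```python
from h import *
s=load('w3');print(onz(s,130+307/2.5-.4,130+315/2.5-.4,.137))
```

```text
[0.43298696 0.12005617 0.137     ]
```

Call:
carry_out(
  targets=[
    [0.6, 0, 0, 0, 0],
    [0.5, 0, 0, 0, 0],
    [0.5, 0, 0, 0, 0],
    [0.5, 0, 0, 0, 0],
  ],
)

```text
time: 6.35
tool_pos: [0.4327, 0.1146, 0.0806]
ee_rot: [0.96, 1.571, -0.651]
wrist_force: [0.7, -0.1, 0.2]
width: 0.0467
```

Call:
carry_out(
  targets=[
    [0.5, 0.25, 0, -0.2, 0],
    [0.5, 0.25, 0, -0.2, 0],
    [0.5, 0, 0, 0, 0],
    [0.7, 0, 0, 0, 0],
    [1, 0, 0, 0, 0],
    [1, 0, 0, 0, 0],
    [1, 0, 0, 0, 0],
    [1, 0, 0, 0, 0],
    [1, 0, 0, 0, 0],
  ],
)

```text
time: 7.25
tool_pos: [0.4328, 0.1185, 0.0756]
ee_rot: [0.575, 1.571, -1.036]
wrist_force: [-0.3, -0.2, 0.5]
width: 0.0304
```

Call:
carry_out(
  targets=[
    [1, -0.5, 0, 0, 0],
    [1, -0.5, 0, 0, 0],
    [1, -1, 0, 0, 0],
    [1, -1.5, 0, 0, 0],
    [1, -1.5, 0, 0, 0],
    [1, -1.5, 0, 0, 0],
    [1, -1.5, 0, 0, 0],
    [1, -1.5, 0, 0, 0],
    [1, -1.5, 0, 0, 0],
    [1, -1.5, 0, 0, 0],
    [1, -1, 0, 0, 0],
    [1, 0, 0, 0, 0],
    [1, 0, 0, 0, 0],
  ],
)

```text
time: 8.55
tool_pos: [0.4327, 0.1186, 0.2104]
ee_rot: [-1.158, 1.57, -2.769]
wrist_force: [0.3, -0.1, -1.8]
width: 0.0304
```

Run:
```python
from h import *
s=snap('scene','s2');w=snap('wrist','w4');o=robot.get_obs();print(o['time'],o['tool_pos'],o['width'],o['wrist_force'])
i=cv2.imread('pics/s2.png')[90:290,130:350];j=cv2.imread('pics/w4.png')[170:370,160:340]
cv2.imwrite('pics/c4.png',cv2.convertScaleAbs(cv2.resize(np.hstack([i,j]),None,fx=2,fy=2,interpolation=2),alpha=1.3))
```

```text
8.65 [0.43230128 0.11851724 0.20953664] 0.029856876784300723 [-0.72241442  0.0689334  -0.79790055]
```

View pics/c4.png

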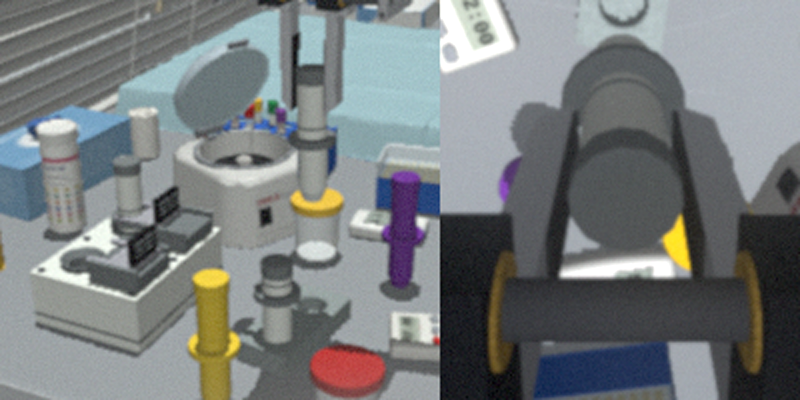

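The tube hangs upright in the jaws, its foot below at about (312,195 in the crop). Before placing it I'll check clearance between the gripper body and the yellow bin behind the base.

Run:
```python
from h import *
s=load('t1')
for uv in((190,55),(216,71),(240,62)): print('foot?',uv,onz(s,*uv,0)[:2])
for z in(.15,.2,.25):
  print(z,[onz(s,*uv,z)[:2].round(3) for uv in((178,30),(206,43),(231,45))])
# scene view: bin lid front corner vs. ray intersection
a=load('s1')
for z in(.1,.15,.2,.25): print(z,[onz(a,*uv,z)[:2].round(3) for uv in((127,158),(72,172))])
w=load('w4');print('tube top',onz(w,160+625/2-220-.4+0,170+190/2-.4,.137+.1345),w['pose'][:3,3])
```

```text
foot? (190, 55) [0.84507642 0.24058576]
foot? (216, 71) [0.80446011 0.17507388]
foot? (240, 62) [0.82872151 0.11564127]
0.15 [array([0.83 , 0.244]), array([0.802, 0.185]), array([0.798, 0.132])]
0.2 [array([0.803, 0.235]), array([0.777, 0.179]), array([0.774, 0.13 ])]
0.25 [array([0.776, 0.225]), array([0.752, 0.173]), array([0.749, 0.127])]
0.1 [array([0.916, 0.013]), array([0.979, 0.141])]
0.15 [array([0.821, 0.116]), array([0.876, 0.228])]
0.2 [array([0.726, 0.219]), array([0.773, 0.315])]
0.25 [array([0.631, 0.322]), array([0.671, 0.402])]
tube top [0.43269078 0.12163667 0.2715    ] [0.43630519 0.19894438 0.40976279]
```

Call:
carry_out(
  targets=[
    [1, 0, 1.46, -0.55, 0],
    [1, 0, 1.46, -0.55, 0],
    [1, 0, 1.46, -0.55, 0],
    [1, 0, 1.46, -0.55, 0],
    [1, 0, 1.46, -0.55, 0],
    [1, 0, 1.46, -0.55, 0],
    [1, 0, 1.46, -0.55, 0],
    [1, 0, 1.46, -0.55, 0],
    [1, 0, 1.46, -0.55, 0],
    [1, 0, 1.46, -0.55, 0],
    [1, 0, 1.46, -0.55, 0],
    [1, 0, 1.46, -0.55, 0],
    [1, 0, 1.46, -0.55, 0],
    [1, 0, 1.46, -0.55, 0],
    [1, 0, 1.46, -0.55, 0],
    [1, 0, 0, 0, 0],
    [1, 0, 0, 0, 0],
    [1, 0, 0, 0, 0],
  ],
)

```text
time: 10.45
tool_pos: [0.6543, 0.1919, 0.2102]
ee_rot: [-1.239, 1.57, -2.851]
wrist_force: [-0.2, 0.8, -2.1]
width: 0.0307
```

Run:
```python
from h import *
w=snap('wrist','w5');s=snap('scene','s3');o=robot.get_obs();print(o['time'],o['tool_pos'],np.degrees(o['joint_positions']).round(1),o['width'],o['wrist_force'])
t=o['tool_pos'];print('exp collar',proj(w,t+[0,0,-.0035]),'sock',proj(w,[.655,.193,.066]),'foot scene',proj(s,t+[0,0,-.0695]),'sock scene',proj(s,[.655,.193,.066]))
i=cv2.imread('pics/s3.png')[90:270,120:280];j=cv2.imread('pics/w5.png')[100:280,150:390]
cv2.imwrite('pics/c5.png',cv2.convertScaleAbs(cv2.resize(np.hstack([i,j]),None,fx=2,fy=2,interpolation=2),alpha=1.3))
```

```text
10.55 [0.65444827 0.19191412 0.21080813] [ 11.6  22.3  54.8  -0.  103.   13.9] 0.03037652818878347 [-0.02158942  0.59706392 -1.71458735]
exp collar [252.33128931 223.64138817] sock [252.90795418 178.17635274] foot scene [168.34670469 185.6475368 ] sock scene [171.53005011 218.87413809]
```

View pics/c5.png

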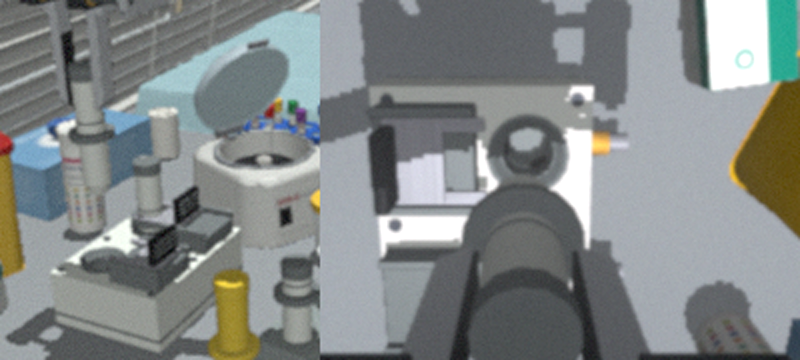

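Call:
carry_out(
  targets=[
    [1, 1, 0, 0, 0],
    [1, 1.5, 0, 0, 0],
    [1, 1.5, 0, 0, 0],
    [1, 1.5, 0, 0, 0],
    [1, 1, 0, 0, 0],
    [1, 0.5, 0, 0, 0],
    [1, 0.5, 0, 0, 0],
    [1, 0.5, 0, 0, 0],
    [1, 0.5, 0, 0, 0],
    [1, 0.5, 0, 0, 0],
    [1, 0, 0, 0, 0],
  ],
)

```text
time: 11.65
tool_pos: [0.655, 0.1921, 0.1199]
ee_rot: [-1.774, 1.571, 2.897]
wrist_force: [-0.1, 1.0, -1.9]
width: 0.03
```

Call:
carry_out(
  targets=[
    [1, 0.4, 0, 0, 0],
    [1, 0.4, 0, 0, 0],
    [1, 0.4, 0, 0, 0],
    [1, 0.4, 0, 0, 0],
    [1, 0, 0, 0, 0],
  ],
)

```text
time: 12.15
tool_pos: [0.6554, 0.192, 0.1038]
ee_rot: [1.485, 1.57, -0.126]
wrist_force: [2.6, 0.9, -2.3]
width: 0.0303
```

Call:
carry_out(
  targets=[
    [1, 0.2, 0.05, 0, 0],
    [1, 0.15, 0.05, 0, 0],
    [1, 0, 0, 0, 0],
  ],
)

```text
time: 12.45
tool_pos: [0.6558, 0.192, 0.1007]
ee_rot: [-1.363, 1.57, -2.975]
wrist_force: [2.4, 1.1, -1.2]
width: 0.0302
```

Call:
carry_out(
  targets=[
    [0.6, 0, 0, 0, 0],
    [0.5, 0, 0, 0, 0],
    [0.4, 0, 0, 0, 0],
    [0.3, 0, 0, 0, 0],
    [0.3, 0, 0, 0, 0],
    [0.3, 0, 0, 0, 0],
  ],
)

```text
time: 13.05
tool_pos: [0.6559, 0.192, 0.1011]
ee_rot: [-0.238, 1.571, -1.85]
wrist_force: [-0.2, -0.4, 0.0]
width: 0.0655
```

Run:
```python
from h import *
w=snap('wrist','w6');s=snap('scene','s4');o=robot.get_obs();print(o['time'],o['tool_pos'],o['width'],o['wrist_force'])
print('exp top@.160',proj(w,[.6555,.1935,.160]),proj(s,[.6555,.1935,.160]), 'home',proj(s,[.6555,.1935,.141]))
i=cv2.imread('pics/s4.png')[90:270,120:280];j=cv2.imread('pics/w6.png')[130:310,150:390]
cv2.imwrite('pics/c6.png',cv2.convertScaleAbs(cv2.resize(np.hstack([i,j]),None,fx=2,fy=2,interpolation=2),alpha=1.3))
```

```text
13.15 [0.65597556 0.19201613 0.10108634] 0.0660365503002554 [-0.10660224  0.03318043  0.29024287]
exp top@.160 [251.07446369 264.68588643] [166.48058979 177.29545314] home [167.46607956 186.00810308]
```

View pics/c6.png

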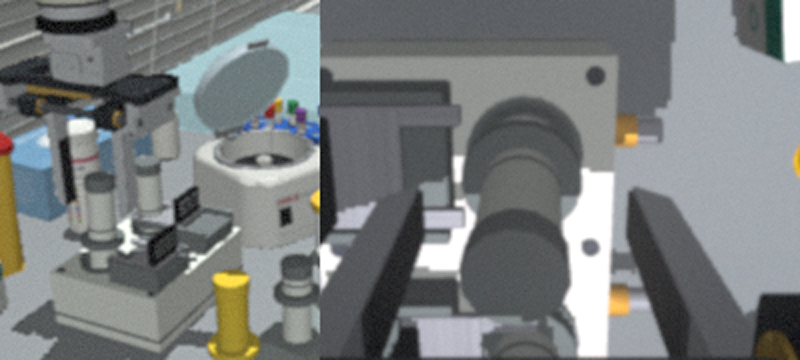

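The tube stands in the socket, free of the open fingers, with its cap near (515,262) in the crop. Next I rise, shut the fingers, and press.

Call:
carry_out(
  targets=[
    [0.3, -1, 0, 0, 0],
    [0.3, -1.5, 0, 0, 0],
    [0.3, -1.5, 0, 0, 0],
    [0.3, -1.5, 0, 0, 0],
    [0.3, -1.5, 0, 0, 0],
    [0.3, -1, 0, 0, 0],
    [0.3, -0.5, 0, 0, 0],
    [0.6, 0, -0.1, -0.1, 0],
    [1, 0, -0.1, -0.15, 0],
    [1, 0, 0, 0, 0],
    [1, 0, 0, 0, 0],
    [1, 0, 0, 0, 0],
    [1, 0, 0, 0, 0],
    [1, 0, 0, 0, 0],
    [1, 0, 0, 0, 0],
    [1, 0, 0, 0, 0],
    [1, 0, 0, 0, 0],
  ],
)

```text
time: 14.85
tool_pos: [0.6541, 0.1946, 0.1861]
ee_rot: [0.915, 1.571, -0.697]
wrist_force: [-0.5, 0.2, 0.1]
width: 0.0004
```

Run:
```python
from h import *
w=snap('wrist','w7');o=robot.get_obs();print(o['time'],o['tool_pos'],o['width'],o['wrist_force'])
print('top proj',proj(w,[.654,.1945,.160]),'tcp',proj(w,o['tool_pos']))
cv2.imwrite('pics/c7.png',cv2.convertScaleAbs(cv2.resize(cv2.imread('pics/w7.png')[120:320,150:350],None,fx=2.5,fy=2.5,interpolation=2),alpha=1.4))
```

```text
14.9 [0.65411243 0.19458773 0.18610101] 0.0001917943216399323 [ 0.35642633 -0.12211347  1.33813688]
top proj [252.00506355 213.00703788] tcp [252.1210472 225.1746449]
```

View pics/c7.png

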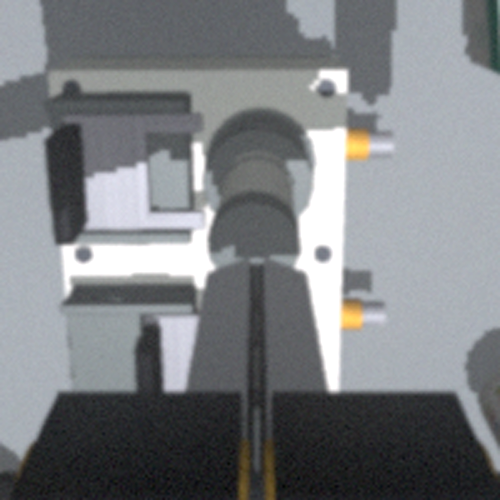

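The shut fingers are centred over the cap, whose centre is near (254,239) in the crop. Pressing down slowly now.

Call:
carry_out(
  targets=[
    [1, 1, 0, 0, 0],
    [1, 0.8, 0, 0, 0],
    [1, 0.4, 0, 0, 0],
    [1, 0.3, 0, 0, 0],
    [1, 0.3, 0, 0, 0],
    [1, 0.2, 0, 0, 0],
    [1, 0, 0, 0, 0],
  ],
)

```text
time: 15.6
tool_pos: [0.654, 0.1946, 0.1558]
ee_rot: [-1.033, 1.57, -2.644]
wrist_force: [0.3, 0.5, -0.1]
width: 0.0005
```

Call:
carry_out(
  targets=[
    [1, 0.3, 0, 0, 0],
    [1, 0.3, 0, 0, 0],
    [1, 0.2, 0, 0, 0],
    [1, 0, 0, 0, 0],
  ],
)

```text
time: 16.0
tool_pos: [0.6538, 0.1946, 0.1474]
ee_rot: [-1.247, 1.57, -2.858]
wrist_force: [-0.4, -0.3, -0.7]
width: 0.0006
```

Call:
carry_out(
  targets=[
    [1, 0.2, 0, 0, 0],
    [1, 0.2, 0, 0, 0],
    [1, 0.2, 0, 0, 0],
    [1, 0, 0, 0, 0],
  ],
)

```text
time: 16.4
tool_pos: [0.6539, 0.1946, 0.1415]
ee_rot: [-1.2, 1.57, -2.811]
wrist_force: [0.3, -0.6, -0.2]
width: 0.0003
```

Run:
```python
from h import *
w=snap('wrist','w8');s=snap('scene','s5');o=robot.get_obs();print(o['time'],o['tool_pos'],o['width'],o['wrist_force'])
i=cv2.imread('pics/s5.png')[130:270,120:280];j=cv2.imread('pics/w8.png')[130:270,150:350]
cv2.imwrite('pics/c8.png',cv2.convertScaleAbs(cv2.resize(np.hstack([i,j]),None,fx=2.2,fy=2.2,interpolation=2),alpha=1.4))
```

```text
16.5 [0.65405063 0.19459469 0.141946  ] 0.0005900270598453729 [ 0.13260699  0.89350544 -0.52269684]
```

View pics/c8.png

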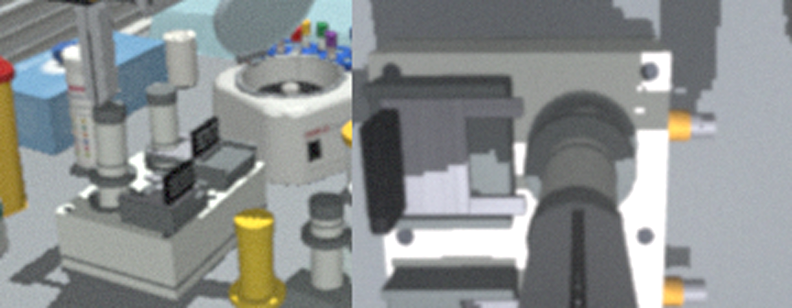

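Run:
```python
from h import *
a=cv2.imread('pics/s4.png');b=cv2.imread('pics/s5.png')
t=a[198:232,155:188]
r=cv2.matchTemplate(b[180:260,140:210],t,cv2.TM_CCOEFF_NORMED);print(cv2.minMaxLoc(r)[1:],'same would be',(15,18))
s=load('s5')
for n,p in(('fit',(.6525,.1023)),('ours',(.655,.1938))):
  for z in(.141,.076,.1625,.0955): print(n,z,proj(s,[*p,z]).round(1))
cv2.imwrite('pics/c9.png',cv2.convertScaleAbs(cv2.resize(np.hstack([a[160:250,145:225],b[160:250,145:225]]),None,fx=5,fy=5,interpolation=2),alpha=1.4))
```

```text
(0.9558165073394775, (25, 43), (15, 18)) same would be (15, 18)
fit 0.141 [193.2 170.1]
fit 0.076 [195.5 197.1]
fit 0.1625 [192.4 160.8]
fit 0.0955 [194.8 189.1]
ours 0.141 [167.6 186.1]
ours 0.076 [170.8 214.8]
ours 0.1625 [166.5 176.2]
ours 0.0955 [169.9 206.4]
```

View pics/c9.png

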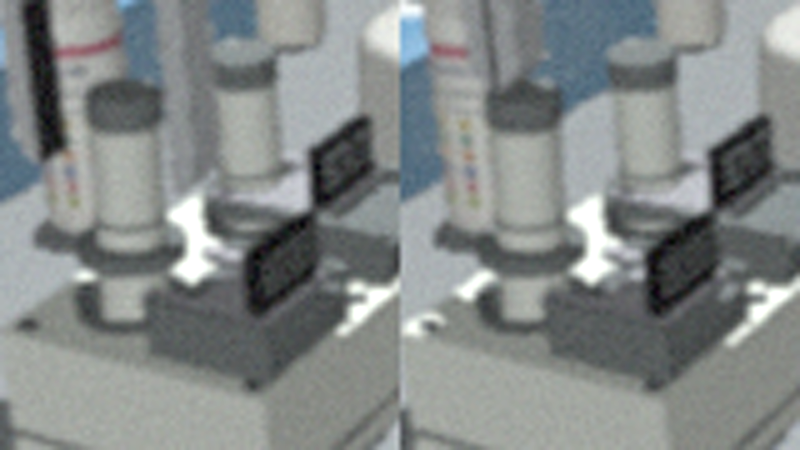

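The scene crops are identical before and after pressing. The tube still rests on the seal, its top at about (169,178), and the fingers read 0.142 m with no force, so they missed it and are beside the cap. I've used all 12 views, so from here I measure numerically. First I rise clear, then locate the cap from the stored and new images.

Call:
carry_out(
  targets=[
    [1, -0.5, 0, 0, 0],
    [1, -1, 0, 0, 0],
    [1, -1.5, 0, 0, 0],
    [1, -1.5, 0, 0, 0],
    [1, -1.5, 0, 0, 0],
    [1, -1.5, 0, 0, 0],
    [1, -1, 0, 0, 0],
    [1, 0, 0, 0, 0],
    [1, 0, 0, 0, 0],
  ],
)

```text
time: 17.4
tool_pos: [0.6542, 0.1946, 0.2273]
ee_rot: [1.551, 1.57, -0.061]
wrist_force: [0.2, 0.5, -0.3]
width: 0.0005
```

Run:
```python
from h import *
w=snap('wrist','w9');s=snap('scene','s6');t=snap('top','t2');o=robot.get_obs();print(o['time'],o['tool_pos'],o['wrist_force'])
g=lambda f:cv2.cvtColor(cv2.imread('pics/'+f+'.png'),cv2.COLOR_BGR2GRAY)
# scene: has tube moved s4->s6
a=g('s4');b=g('s6');r=cv2.matchTemplate(b[155:240,145:205],a[172:230,158:188],cv2.TM_CCOEFF_NORMED);print('scene shift',cv2.minMaxLoc(r)[1],np.array(cv2.minMaxLoc(r)[3])-[13,17])
for z in(.141,.158,.1605): print(z,'scene xy',onz(s,168.6,178.4,z)[:2].round(4))
print('w9 tops',proj(w,[.655,.194,.160]).round(1),proj(w,o['tool_pos']).round(1))
i=g('w9');print('cols 236..268 step4, rows'); 
for y in range(150,262,3): print(y,i[y,228:280:4])
for z in(.16,.141): print('top proj',z,proj(t,[.655,.194,z]).round(1))
```

```text
17.55 [0.65362993 0.19450323 0.22572545] [0.84359035 0.31951042 0.55947902]
scene shift 0.8583683371543884 [0 0]
0.141 scene xy [0.6759 0.1607]
0.158 scene xy [0.6512 0.1927]
0.1605 scene xy [0.6476 0.1974]
w9 tops [253.1 198.6] [251.4 224.6]
cols 236..268 step4, rows
150 [107 110 111 112 110 113 110 109 111 112 112 112  53]
153 [ 65 111 112 114 112 109 111 112 109 111 174 112  88]
156 [ 65 111 111 108 109 110 104 106 110 112 110 113 112]
159 [ 72  84 110 113  98  68  61  64  72 104 119 131 130]
162 [ 82  78 110  92  62  54  57  61  58  82 159 194 192]
165 [ 74 129 120  59  54  62  65  62  57  57 115 193 192]
168 [ 76 191  89  59  67  65  67  67  69  95  78 162 194]
171 [ 95 172  67  63  67  68  67  68  81 123  80 145 191]
174 [ 98 190  63  70  70  74  75  73  94 124 122 126 195]
177 [100 189  66  69  70  78  83  84  77 118 124 107 193]
180 [ 95 189 104  66  81  82  84  85  79  97 121 135 193]
183 [ 98 178 105  71  81  84  81  80  83  88 124 146 195]
186 [100 178 118  75  67  59  55  57  77  89 123 153 195]
189 [ 98 112 116  76  58  68  70  67  58  82 123 186 194]
192 [ 92 113 136  5
[... 690 characters left out ...]
 81  73  71  73  51  69  72  74 105 172 193]
231 [115  83  72  73  71  74  50  71  72  76  75 109 194]
234 [154  95  71  73  69  72  48  70  74  72  73  92 194]
237 [157  76  76  71  72  72  49  68  73  70  75  78 192]
240 [153  75  70  71  72  70  48  66  72  69  73  72 193]
243 [151  72  69  73  68  66  45  64  68  72  73  71 185]
246 [142  70  69  70  73  65  44  65  71  70  71  74 167]
249 [131  70  70  69  68  64  42  60  67  71  72  72 142]
252 [114  68  66  72  72  68  45  60  68  71  69  71 107]
255 [95 65 68 68 68 63 45 56 69 68 70 70 89]
258 [78 70 65 67 68 62 41 56 69 70 69 68 77]
261 [70 70 64 67 69 59 51 56 68 67 68 69 72]
top proj 0.16 [199.4 109.1]
top proj 0.141 [200.5 112. ]
```

Run:
```python
from h import *
s=load('s6')
for d in(0,.01,.019,.03): print(d,proj(s,[.6536,.1945,.2257+d]).round(1))
g=cv2.cvtColor(s['image'],cv2.COLOR_RGB2GRAY); b=cv2.cvtColor(load('s4')['image'],cv2.COLOR_RGB2GRAY)
for y in range(110,190,3): print(y,g[y,150:190:3])
```

```text
0 [163.4 146.2]
0.01 [162.9 141.2]
0.019 [162.4 136.7]
0.03 [161.7 131.2]
110 [ 86  99  64 104  84  85  80  86 121 128 100  74  74  83]
113 [ 92 101  71 103  85  77  96 120  95  76  76  84  84  99]
116 [ 78 102  77  97  93  83  78  73  81  82  84  94  90  75]
119 [ 85 101  77  98  99  84  84  86  88  96  94  72  78  86]
122 [119  98  87  98  93  81  71  96  87  72  83  87  82 102]
125 [ 71  88  98  97 100  84  81  78  82  87  88  95  90  77]
128 [ 85  92 100  83 103  80  83  87  86  97  93  76  84  86]
131 [ 91 101  97  74 100  75  75  93  91  75  81  84 100  92]
134 [ 76  82  80  72  87  69  89  77  80  88  95  91  74 108]
137 [ 84  85  87  96  90  75  82  86  95  91  71  84 131 139]
140 [ 87  96  82  80  82  83  90  86  76  85 120 163 166 124]
143 [ 83  80  83  87  93 115 100  91 111 163 167 129  99 123]
146 [ 84  86 104 119 120 119 119 122 118 121 119 117 118 124]
149 [ 87  90 130 132 144 127 123 123 117 124 121 121 122 120]
152 [180 187 188 185 183 180 141 125 119 125 125 125 112  77]
155 [175 178 178 179 171 140 106 128 128 126 113  81  76  76]
158 [105 116 121 119 107 102  92 127 115  81  70  74  80  74]
161 [110 113 115 115 107 102  99  79  70  76  79  79  72  72]
164 [109 121 127 125 119 112  90  75  78  74  79  75  75  73]
167 [110 121 128 123 119 102  72  79  78  72  79  75  73  79]
170 [107  77  82  84  79  93  93  76  82  75  74  79  89 103]
173 [ 84 100 104 111 115 116  96  74  79  78  76  71  68  75]
176 [ 79 111 122 128 119 108 102 101 104  81  76  75  72  65]
179 [ 81 107 108 113  73  51  55  92  95  59  71  99 115 112]
182 [ 76 108 113 119  82  66  67  63  59  73 121 124 122 112]
185 [ 77  98 116 120 104  70  67  63  61 108 124 124 123 111]
188 [ 72  94 113 112 113 115 122 119 110 105 121 122 124 109]
```

The scene image puts the physical fingertips at row ~136, about 19 mm above the reported TCP. That explains both the cap grip and the zero force: at 0.142 the tips were only just reaching the top. I'll go back down and press further, watching the force.

Call:
carry_out(
  targets=[
    [1, 1.5, 0, 0.1, 0],
    [1, 1.5, 0, 0, 0],
    [1, 1.5, 0, 0, 0],
    [1, 1.5, 0, 0, 0],
    [1, 1, 0, 0, 0],
    [1, 0.7, 0, 0, 0],
    [1, 0.4, 0, 0, 0],
    [1, 0.3, 0, 0, 0],
    [1, 0, 0, 0, 0],
  ],
)

```text
time: 18.45
tool_pos: [0.6542, 0.1936, 0.1432]
ee_rot: [1.546, 1.57, -0.066]
wrist_force: [0.0, -0.2, -0.6]
width: 0.0002
```

Call:
carry_out(
  targets=[
    [1, 0.2, 0, 0, 0],
    [1, 0.2, 0, 0, 0],
    [1, 0, 0, 0, 0],
  ],
)

```text
time: 18.75
tool_pos: [0.654, 0.1936, 0.139]
ee_rot: [-0.254, 1.571, -1.866]
wrist_force: [-0.8, -0.2, 0.0]
width: 0.0003
```

Call:
carry_out(
  targets=[
    [1, 0.2, 0, 0, 0],
    [1, 0.2, 0, 0, 0],
    [1, 0, 0, 0, 0],
  ],
)

```text
time: 19.05
tool_pos: [0.6544, 0.1938, 0.1358]
ee_rot: [1.878, 1.569, 0.266]
wrist_force: [-0.8, -0.3, 2.9]
width: 0.0003
```

Call:
carry_out(
  targets=[
    [1, 0.2, 0, 0, 0],
    [1, 0.2, 0, 0, 0],
    [1, 0, 0, 0, 0],
  ],
)

```text
time: 19.35
tool_pos: [0.6557, 0.1943, 0.1344]
ee_rot: [1.91, 1.565, 0.298]
wrist_force: [0.3, 1.0, 7.8]
width: 0.0006
```

```bash
cat >> h.py <<'E'
def shift(f):
    g=lambda n:cv2.cvtColor(load(n)['image'],cv2.COLOR_RGB2GRAY)
    a,b=g('s4'),g(f)
    for nm,(y0,y1,x0,x1) in {'lower':(197,222,158,180),'body':(182,215,160,180),'fit(ref)':(166,195,188,202)}.items():
        r=cv2.matchTemplate(b[y0-12:y1+18,x0-8:x1+8],a[y0:y1,x0:x1],cv2.TM_CCOEFF_NORMED);m=cv2.minMaxLoc(r);print(nm,round(m[1],3),np.array(m[3])-[8,12])
E
python3 - <<'E'
from h import *
s=snap('scene','s7');shift('s7');shift('s6');o=robot.get_obs();print(o['tool_pos'],o['wrist_force'])
E
```

```text
lower 0.913 [0 1]
body 0.942 [0 1]
fit(ref) 0.966 [0 0]
lower 0.81 [1 0]
body 0.944 [0 0]
fit(ref) 0.967 [0 0]
[0.65561409 0.19436194 0.13429831] [0.23283896 1.65047741 8.0278118 ]
```

Contact at last: 8 N, and the tube has started down. Pressing on.

Call:
carry_out(
  targets=[
    [1, 0.2, 0, 0, 0],
    [1, 0.2, 0, 0, 0],
    [1, 0.2, 0, 0, 0],
    [1, 0, 0, 0, 0],
  ],
)

```text
time: 19.8
tool_pos: [0.6547, 0.194, 0.1264]
ee_rot: [1.941, 1.568, 0.33]
wrist_force: [-0.1, 0.3, 4.1]
width: 0.0003
```

Call:
carry_out(
  targets=[
    [1, 0.2, 0, 0, 0],
    [1, 0.2, 0, 0, 0],
    [1, 0.2, 0, 0, 0],
    [1, 0, 0, 0, 0],
  ],
)

```text
time: 20.2
tool_pos: [0.655, 0.1942, 0.1209]
ee_rot: [1.982, 1.567, 0.371]
wrist_force: [-0.2, 0.8, 7.2]
width: 0.0005
```

Call:
carry_out(
  targets=[
    [1, 0.2, 0, 0, 0],
    [1, 0.2, 0, 0, 0],
    [1, 0, 0, 0, 0],
  ],
)

```text
time: 20.5
tool_pos: [0.6567, 0.1948, 0.1206]
ee_rot: [1.909, 1.561, 0.298]
wrist_force: [-0.4, 1.2, 14.5]
width: 0.0004
```

Call:
carry_out(
  targets=[
    [1, 0.2, 0, 0, 0],
    [1, 0.2, 0, 0, 0],
    [1, 0, 0, 0, 0],
  ],
)

```text
time: 20.8
tool_pos: [0.6585, 0.1954, 0.1204]
ee_rot: [1.899, 1.554, 0.288]
wrist_force: [-0.7, 2.4, 20.6]
width: 0.0006
```

Run:
```python
from h import *
s=snap('scene','s8');shift('s8');o=robot.get_obs();print(o['tool_pos'],o['wrist_force'])
```

```text
lower 0.493 [0 6]
body 0.76 [-1  7]
fit(ref) 0.968 [0 0]
[0.65849901 0.19543317 0.12044691] [-0.34886545  2.24219224 21.02363412]
```

Hard stop: the force rises to 21 N with no further travel. I'll lift off and check the height against the fitted tube.

Call:
carry_out(
  targets=[
    [1, -0.5, 0, 0, 0],
    [1, -0.8, 0, 0, 0],
    [1, -1.5, 0, 0, 0],
    [1, -1.5, 0, 0, 0],
    [1, -1.5, 0, 0, 0],
    [1, -1.5, 0, 0, 0],
    [1, -1, 0, 0, 0],
    [1, 0, 0, 0, 0],
    [1, 0, 0, 0, 0],
  ],
)

```text
time: 21.75
tool_pos: [0.6541, 0.1936, 0.1941]
ee_rot: [1.034, 1.571, -0.578]
wrist_force: [-0.6, -0.1, -0.5]
width: 0.0004
```

Run:
```python
from h import *
s=snap('scene','s9');w=snap('wrist','w10');o=robot.get_obs();print(o['time'],o['tool_pos'],o['wrist_force']);shift('s9')
g=cv2.cvtColor(s['image'],cv2.COLOR_RGB2GRAY)
print('ours col 166-174 mean down; fitted 191-197')
for y in range(160,232,1): print(y,g[y,165:174:4],g[y,190:199:4],end=' | ' if y%3 else '\n')
```

```text
21.85 [0.65359171 0.19352001 0.19285224] [-0.77042121 -0.02866205  0.00943316]
lower 0.483 [0 6]
body 0.753 [0 7]
fit(ref) 0.965 [0 0]
ours col 166-174 mean down; fitted 191-197
160 [103 122  83] [ 72  73 114] | 161 [101 100  72] [ 76  71 114] | 162 [111  83  75] [ 80  73 116]
163 [108  85  74] [ 69  73 112] | 164 [107  87  76] [ 75  74 115] | 165 [113  84  79] [ 72  76 114]
166 [109  73  79] [ 74  73 113] | 167 [103  68  82] [ 92  83 111] | 168 [81 72 75] [110 101 111]
169 [74 80 78] [107 105 105] | 170 [88 90 79] [109 108  99] | 171 [107  88  78] [106 106  86]
172 [115  92  76] [97 98 62] | 173 [118  88  76] [74 77 54] | 174 [112  89  77] [64 63 57]
175 [116  87  77] [66 66 56] | 176 [118  91  77] [67 63 61] | 177 [118  95  75] [73 73 76]
178 [114  90  77] [ 89  96 100] | 179 [110  96  77] [116 117 102] | 180 [117  96  74] [117 123 101]
181 [120 100  76] [118 126 103] | 182 [118  99  81] [117 122 104] | 183 [100 103 101] [117 122 106]
184 [ 65  89 106] [118 119 105] | 185 [ 51  58 100] [112 123 106] | 186 [51 56 78] [112 125 110]
187 [60 58 56] [117 124 112] | 188 [65 67 67] [114 1
[... 621 characters left out ...]
 118] [93 81 15] | 209 [111 124 116] [113  71  24] | 210 [ 99 128 117] [136  53  31]
211 [ 85 113 107] [124  43  42] | 212 [ 94 101  92] [88 37 48] | 213 [103 106 109] [81 49 47]
214 [109 123 117] [113  57  32] | 215 [ 90 125 119] [131  60  41] | 216 [ 63 115 103] [134  58  40]
217 [44 78 69] [120  62  37] | 218 [57 60 67] [82 44 39] | 219 [66 66 78] [68 44 30]
220 [66 71 67] [66 31 14] | 221 [71 76 72] [69 42 27] | 222 [ 80 104  87] [69 48 42]
223 [ 77 110  91] [62 62 61] | 224 [64 82 66] [62 65 69] | 225 [61 53 56] [67 58 53]
226 [77 66 67] [68 65 55] | 227 [89 89 88] [66 65 64] | 228 [96 97 98] [61 68 59]
229 [94 98 91] [67 68 62] | 230 [97 97 99] [63 66 64] | 231 [102  97  90] [60 69 59]
```

Run:
```python
from h import *
s=load('s9');c=s['pose'][:2,3]
def near(p,r,z):
    d=c-p;return proj(s,[*(p+r*d/np.linalg.norm(d)),z])
for ours in((.655,.1938),(.6566,.1925),(.6545,.1942)):
  f=np.array(ours)+np.array([[.9992,.0401],[-.0401,.9992]])@[0,-.09]
  print(ours,'fit capbottom',near(f,.0155,.127).round(1),'ours home',near(np.array(ours),.0155,.127).round(1),'1mm up',near(np.array(ours),.0155,.128).round(1))
print('meas fit 177.7 ours 193.3')
g=cv2.cvtColor(load('s4')['image'],cv2.COLOR_RGB2GRAY);print('rest',[(y,g[y,165:174:4]) for y in range(180,192)])
```

```text
(0.655, 0.1938) fit capbottom [194.  179.2] ours home [168.7 195.7] 1mm up [168.6 195.2]
(0.6566, 0.1925) fit capbottom [193.7 178.8] ours home [168.4 195.3] 1mm up [168.3 194.8]
(0.6545, 0.1942) fit capbottom [194.1 179.3] ours home [168.8 195.8] 1mm up [168.7 195.3]
meas fit 177.7 ours 193.3
rest [(180, array([66, 59, 65], dtype=uint8)), (181, array([69, 67, 64], dtype=uint8)), (182, array([64, 69, 63], dtype=uint8)), (183, array([64, 70, 60], dtype=uint8)), (184, array([65, 67, 60], dtype=uint8)), (185, array([64, 66, 72], dtype=uint8)), (186, array([91, 87, 91], dtype=uint8)), (187, array([107, 113, 110], dtype=uint8)), (188, array([121, 126, 116], dtype=uint8)), (189, array([116, 125, 119], dtype=uint8)), (190, array([117, 123, 115], dtype=uint8)), (191, array([116, 123, 117], dtype=uint8))]
```

The image places it within about 2 mm of home, which isn't conclusive. I'll press once more, harder, to see whether it moves.

Call:
carry_out(
  targets=[
    [1, 1.5, 0, 0, 0],
    [1, 1.5, 0, 0, 0],
    [1, 1.5, 0, 0, 0],
    [1, 1.2, 0, 0, 0],
    [1, 0.6, 0, 0, 0],
    [1, 0.3, 0, 0, 0],
    [1, 0.2, 0, 0, 0],
    [1, 0, 0, 0, 0],
  ],
)

```text
time: 22.65
tool_pos: [0.6543, 0.1937, 0.1265]
ee_rot: [1.739, 1.57, 0.127]
wrist_force: [-0.3, -0.2, -0.5]
width: 0.0009
```

Call:
carry_out(
  targets=[
    [1, 0.2, 0, 0, 0],
    [1, 0, 0, 0, 0],
  ],
)

```text
time: 22.85
tool_pos: [0.6542, 0.1937, 0.1245]
ee_rot: [1.717, 1.57, 0.106]
wrist_force: [0.7, 0.4, 0.1]
width: 0.0003
```

Call:
carry_out(
  targets=[
    [1, 0.2, 0, 0, 0],
    [1, 0.1, 0, 0, 0],
    [1, 0, 0, 0, 0],
  ],
)

```text
time: 23.15
tool_pos: [0.6541, 0.1936, 0.1212]
ee_rot: [1.622, 1.57, 0.011]
wrist_force: [1.0, 1.0, 0.5]
width: 0.0003
```

Call:
carry_out(
  targets=[
    [1, 0.2, 0, 0, 0],
    [1, 0.2, 0, 0, 0],
    [1, 0.2, 0, 0, 0],
    [1, 0.2, 0, 0, 0],
    [1, 0, 0, 0, 0],
  ],
)

```text
time: 23.65
tool_pos: [0.6575, 0.1951, 0.1205]
ee_rot: [1.905, 1.558, 0.294]
wrist_force: [-0.3, 0.6, 14.9]
width: 0.0004
```

It made contact at TCP 0.121 and stayed at 0.1205 at 15 N, as before, so the tube is on the floor. Next I lift, go behind the tab, and turn the jaws across so both fingers push.

Call:
carry_out(
  targets=[
    [1, -0.8, 0, 0, 0],
    [1, -1, 0, 0, 0],
    [1, -1.5, 0, 0, 0],
    [1, -1.5, 0, 0, 0],
    [1, -1.5, 0, 0, 0],
    [1, -1.5, 0, 0, 0],
    [1, 0, -1.8, 0, 0],
    [1, 0, -1.8, 0, 0],
    [1, 0, -1.8, 0, 0],
    [1, 0, -1.8, 0, 0],
    [1, 0, -1.8, 0, 0],
    [1, 0, -1.8, 0, 0],
    [1, 0, 0, 0, 0],
  ],
)

```text
time: 24.95
tool_pos: [0.545, 0.1984, 0.1928]
ee_rot: [1.967, 1.569, 0.357]
wrist_force: [0.3, -0.8, 0.3]
width: 0.0008
```

Call:
carry_out(
  targets=[
    [1, 0, 0, 0, -8.2],
    [1, 0, 0, 0, -8.2],
    [1, 0, 0, 0, -8.2],
    [1, 0, 0, 0, -8.2],
    [1, 0, 0, 0, -8.2],
    [1, 0, 0, 0, -8.2],
    [1, 0, 0, 0, -8.2],
    [1, 0, 0, 0, -8.2],
    [1, 0, 0, 0, -8.2],
    [1, 0, 0, 0, -8.2],
    [1, 0, 0, 0, -8],
    [1, 0, 0, 0, 0],
  ],
)

```text
time: 26.15
tool_pos: [0.5471, 0.1979, 0.1915]
ee_rot: [-0.019, 1.57, -0.061]
wrist_force: [0.3, 0.7, -0.1]
width: 0.0006
```

Run:
```python
from h import *
s=snap('scene','s10');shift('s10');o=robot.get_obs();print(o['time'],o['tool_pos'],np.degrees(o['joint_positions']).round(1),o['wrist_force'])
from scipy.spatial.transform import Rotation as Ro
print(Ro.from_euler('xyz',o['ee_rot']).as_matrix().round(3))
w=snap('wrist','w11')
g=cv2.cvtColor(w['image'],cv2.COLOR_RGB2GRAY)
for x in(0,.005): print('tab top face pred',proj(w,[.571+x,.197,.111]).round(1))
# scene: black tab = very dark pixels near the prediction
p=proj(s,[.575,.197,.097]);print('tab scene pred',p.round(1))
for f in('s1','s10'):
  h=cv2.cvtColor(load(f)['image'],cv2.COLOR_RGB2GRAY);m=(h<48).astype(np.uint8);n,l,st,ce=cv2.connectedComponentsWithStats(m)
  print(f,[(st[k].tolist(),ce[k].round(1).tolist()) for k in range(1,n) if st[k][4]>40 and abs(ce[k][0]-p[0])<50 and abs(ce[k][1]-p[1])<50])
```

```text
lower 0.308 [ 1 12]
body 0.646 [-1  7]
fit(ref) 0.966 [0 0]
26.2 [0.54695603 0.19795714 0.19139184] [ 14.3   9.   73.4  -0.   97.6 -73.2] [ 0.72355614 -0.8695814  -0.47103299]
[[ 0.001  0.044  0.999]
 [-0.     0.999 -0.044]
 [-1.    -0.     0.001]]
tab top face pred [252.2 216.8]
tab top face pred [252.4 221.5]
tab scene pred [202.6 213.6]
s1 [([207, 184, 13, 18, 122], [212.7, 192.5]), ([194, 203, 15, 20, 162], [200.6, 212.6])]
s10 [([207, 184, 13, 18, 117], [212.6, 192.5]), ([194, 203, 15, 20, 156], [200.6, 212.6])]
```

Call:
carry_out(
  targets=[
    [1, 1.5, 0, 0, 0],
    [1, 1.5, 0, 0, 0],
    [1, 1.5, 0, 0, 0],
    [1, 1.5, 0, 0, 0],
    [1, 1.5, 0, 0, 0],
    [1, 1.5, 0, 0, 0],
    [1, 1.2, 0, 0, 0],
    [1, 0.8, 0, 0, 0],
    [1, 0.5, 0, 0, 0],
    [1, 0.3, 0, 0, 0],
    [1, 0, 0, 0, 0],
  ],
)

```text
time: 27.35
tool_pos: [0.5463, 0.198, 0.0731]
ee_rot: [-0.118, 1.571, -0.159]
wrist_force: [0.2, 0.0, 0.5]
width: 0.0007
```

Call:
carry_out(
  targets=[
    [1, 0, 0, 0.5, 0],
    [1, 0, 0, 0.5, 0],
    [1, 0, 0, 0.4, 0],
    [1, 0, 0, 0.2, 0],
    [1, 0, 0, 0, 0],
  ],
)

```text
time: 27.85
tool_pos: [0.5626, 0.1973, 0.0731]
ee_rot: [-0.204, 1.571, -0.245]
wrist_force: [0.2, 0.1, 0.3]
width: 0.0007
```

```bash
cat >> h.py <<'E'
def tabs(f):
    snap('scene',f);h=cv2.cvtColor(load(f)['image'],cv2.COLOR_RGB2GRAY);n,l,st,ce=cv2.connectedComponentsWithStats((h<48).astype(np.uint8))
    o=robot.get_obs();print(o['time'],o['tool_pos'],o['wrist_force'],[(st[k].tolist(),ce[k].round(1).tolist()) for k in range(1,n) if st[k][4]>40 and 160<ce[k][0]<240 and 170<ce[k][1]<250])
E
python3 -c "
from h import *
tabs('s11')"
```

```text
27.9 [0.56228533 0.19730194 0.07299107] [-0.19809164  0.82033137  0.35279719] [([214, 184, 6, 14, 46], [216.3, 190.2]), ([194, 207, 11, 16, 93], [197.7, 215.5])]
```

Call:
carry_out(
  targets=[
    [1, 0, 0, 0.4, 0],
    [1, 0, 0, 0.4, 0],
    [1, 0, 0, 0.4, 0],
    [1, 0, 0, 0, 0],
  ],
)

```text
time: 28.3
tool_pos: [0.5746, 0.1969, 0.073]
ee_rot: [0.28, 1.571, 0.239]
wrist_force: [-0.9, 1.2, -0.0]
width: 0.0007
```

Call:
carry_out(
  targets=[
    [1, 0, 0, 0.3, 0],
    [1, 0, 0, 0.3, 0],
    [1, 0, 0, 0.3, 0],
    [1, 0, 0, 0, 0],
  ],
)

```text
time: 28.7
tool_pos: [0.5837, 0.1966, 0.073]
ee_rot: [0.283, 1.57, 0.242]
wrist_force: [0.0, 1.4, 0.1]
width: 0.0004
```

```bash
python3 -c "
from h import *
tabs('s12')"
```

```text
28.75 [0.58368841 0.19649146 0.07302292] [-0.94841456 -0.02707325 -0.01161407] [([207, 184, 12, 18, 117], [212.6, 192.5]), ([186, 205, 11, 16, 82], [189.8, 214.0])]
```

Run:
```python
from h import *
s=load('s12')
for x in(.571,.575,.5917,.603): print(x,proj(s,[x,.197-.04*(x-.571),.097]).round(1),'tip',proj(s,[x,.197,.093]).round(1))
g=cv2.cvtColor(s['image'],cv2.COLOR_RGB2GRAY)
for y in range(192,228,2): print(y,g[y,176:220:3])
```

```text
0.571 [204.4 213.9] tip [204.5 215.7]
0.575 [202.6 213.5] tip [202.7 215.4]
0.5917 [195.6 211.8] tip [195.5 213.8]
0.603 [190.9 210.7] tip [190.7 212.8]
192 [115 127 128 125 120 100 101  92  74  87  89  37  34  43  32]
194 [109 126 129 126 105 103  99  98  79  85  97  35  42  40  31]
196 [108 127 123 120  97  99 104  99  76  86 109  19  54  33  67]
198 [111 127 127 128 113 100  99  99  84  85 112  29  26  60  67]
200 [ 98 128 182 141  71 100  98 105  86  83 104  22  59  59 101]
202 [ 98 179 200 128  61 109 101 101  81  82  80  64  66  90 110]
204 [113 202 201 159  51  96 106 103  85  90  68  64  64  91  97]
206 [110 192 194 177  44  79 101 100  84  90  78  67  64  68  63]
208 [101 140 144 138  20  81 104 101  85  88  72  65  62  69  67]
210 [ 80  84 110  80  31  75 100 102  88  83  69  63  67  66  65]
212 [ 92  93 174 120  24  48  89  98  88  78  67  59  53  66  70]
214 [ 97 106 131 114  30  32  35  49  80  73  61  72  64  60  66]
216 [ 73 132 141 107  23  42  20  69  53  54  55  54  62  86  89]
218 [131 130  86  65   4  17  65  64  52  57  50  57  57  67  90]
220 [104  93  64  65  24  66  70  54  59  53  53  58  53  54  84]
222 [66 68 65 64 64 69 60 54 55 55 53 55 60 88 98]
224 [67 61 68 61 65 55 60 48 53 54 55 58 56 98 98]
226 [ 57  66  62  65  64  70  67  60  52  52  62  62  87 101  96]
```

The fork's left edge has moved from column 194 to 186, about 19 mm. Continuing to the end stop.

Call:
carry_out(
  targets=[
    [1, 0, 0, 0.3, 0],
    [1, 0, 0, 0.3, 0],
    [1, 0, 0, 0.2, 0],
    [1, 0, 0, 0, 0],
  ],
)

```text
time: 29.15
tool_pos: [0.5915, 0.1962, 0.073]
ee_rot: [0.022, 1.57, -0.019]
wrist_force: [-1.2, 1.1, 0.1]
width: 0.0002
```

Call:
carry_out(
  targets=[
    [1, 0, 0, 0.2, 0],
    [1, 0, 0, 0.2, 0],
    [1, 0, 0, 0, 0],
  ],
)

```text
time: 29.45
tool_pos: [0.5942, 0.1961, 0.073]
ee_rot: [-3.046, 1.568, -3.087]
wrist_force: [-5.0, 0.6, 2.2]
width: 0.0006
```

Call:
carry_out(
  targets=[
    [1, 0, 0, 0.2, 0],
    [1, 0, 0, 0.2, 0],
    [1, 0, 0, 0, 0],
  ],
)

```text
time: 29.75
tool_pos: [0.594, 0.1961, 0.073]
ee_rot: [-3.043, 1.559, -3.083]
wrist_force: [-14.5, 0.1, 7.9]
width: 0.0004
```

Hard stop at x = 0.594 (shut was predicted at 0.595) with 14.5 N. Backing off, rising and checking.

Call:
carry_out(
  targets=[
    [1, 0, 0, -0.5, 0],
    [1, 0, 0, -0.7, 0],
    [1, 0, 0, -1, 0],
    [1, 0, 0, -1.5, 0],
    [1, 0, 0, -1, 0],
    [1, -1.5, 0, 0, 0],
    [1, -2, 0, 0, 0],
    [1, -2.5, 0, 0, 0],
    [1, -2.5, 0, 0, 0],
    [1, -2.5, 0, 0, 0],
    [1, -2, 0, 0, 0],
    [1, 0, 0, -3, 0],
    [1, 0, 0, -3, 0],
    [1, 0, 0, -3, 0],
    [1, 0, 0, 0, 0],
  ],
)

```text
time: 31.25
tool_pos: [0.4606, 0.2018, 0.2053]
ee_rot: [0.381, 1.568, 0.342]
wrist_force: [-0.3, -0.8, -0.7]
width: 0.0007
```

Run:
```python
from h import *
tabs('s13');shift('s13');s=load('s13')
f=np.array([.655,.1938])+np.array([[.9992,.0401],[-.0401,.9992]])@np.array([[-.052,-.052],[0,-.09]])
print('pred shut ours,fit',[proj(s,[*f[:,k],.097]).round(1) for k in(0,1)])
t=snap('top','t2')
g=cv2.cvtColor(t['image'],cv2.COLOR_RGB2GRAY);n,l,st,ce=cv2.connectedComponentsWithStats((g[95:175,180:270]<42).astype(np.uint8));print('top dark',[(st[k].tolist(),ce[k].round(1).tolist()) for k in range(1,n) if st[k][4]>15])
a=load('t1')['image'].astype(int);d=np.abs(a-t['image']).max(2)
for nm,(x0,x1,y0,y1) in dict(yellow=(150,180,195,222),purple=(275,302,235,262),meterA=(222,260,253,288),meterB=(318,347,206,250),redcup=(150,185,245,280),yelcup=(285,318,185,215),short=(195,222,203,232)).items(): print(nm,(d[y0:y1,x0:x1]>40).mean().round(3))
```

```text
31.3 [0.46221801 0.20169289 0.20507192] [ 0.60651445 -0.70747978  0.23712655] [([207, 184, 12, 18, 119], [212.6, 192.4]), ([182, 200, 15, 20, 153], [188.8, 209.8])]
lower 0.416 [0 0]
body 0.456 [0 9]
fit(ref) 0.966 [0 0]
pred shut ours,fit [array([-28.3, 384.5]), array([446.1, 237. ])]
top dark [([2, 22, 30, 58, 350], [15.0, 52.3]), ([54, 43, 19, 3, 24], [61.5, 44.2])]
yellow 0.777
purple 0.0
meterA 0.217
meterB 0.0
redcup 0.089
yelcup 0.0
short 0.667
```

Run:
```python
from h import *
s=load('s13');R=np.array([[.9992,.0401],[-.0401,.9992]])
P=lambda b:proj(s,[*(np.array([.655,.1938])+R@np.array(b)),.097]).round(1)
print('shut ours',P([-.048,0]),'open',P([-.08,0]),'4mm short',P([-.052,0]),'fit shut',P([-.048,-.09]),'meas',(188.8,209.8),'fit',(212.6,192.4))
g=cv2.cvtColor(s['image'],cv2.COLOR_RGB2GRAY)
print([(y,g[y,165:174:4]) for y in range(182,226)])
```

```text
shut ours [189.2 210.3] open [202.6 213.6] 4mm short [190.8 210.7] fit shut [213.3 192.8] meas (188.8, 209.8) fit (212.6, 192.4)
[(182, array([113,  92,  87], dtype=uint8)), (183, array([105, 106,  98], dtype=uint8)), (184, array([102, 102, 104], dtype=uint8)), (185, array([102, 102, 105], dtype=uint8)), (186, array([103, 107,  95], dtype=uint8)), (187, array([97, 97, 73], dtype=uint8)), (188, array([80, 81, 62], dtype=uint8)), (189, array([65, 64, 57], dtype=uint8)), (190, array([66, 69, 55], dtype=uint8)), (191, array([68, 62, 56], dtype=uint8)), (192, array([70, 64, 65], dtype=uint8)), (193, array([83, 75, 90], dtype=uint8)), (194, array([107, 103, 107], dtype=uint8)), (195, array([116, 120, 106], dtype=uint8)), (196, array([116, 119, 106], dtype=uint8)), (197, array([120, 120, 107], dtype=uint8)), (198, array([116, 122, 108], dtype=uint8)), (199, array([118, 121, 108], dtype=uint8)), (200, array([118, 124, 111], dtype=uint8)), (201, array([115, 118, 105], dtype=uint8)), (202, array([114, 121, 114], dtype=uint8)), (203, array([113, 125, 112], dtype=uint8)), (204, array([115, 123, 
[... 226 characters left out ...]
dtype=uint8)), (210, array([106, 123, 108], dtype=uint8)), (211, array([ 95, 114,  99], dtype=uint8)), (212, array([88, 95, 87], dtype=uint8)), (213, array([ 99, 103, 107], dtype=uint8)), (214, array([101, 121, 114], dtype=uint8)), (215, array([106, 125, 122], dtype=uint8)), (216, array([126, 135, 128], dtype=uint8)), (217, array([112, 131, 133], dtype=uint8)), (218, array([ 85, 113, 129], dtype=uint8)), (219, array([ 67,  77, 112], dtype=uint8)), (220, array([60, 63, 92], dtype=uint8)), (221, array([71, 73, 74], dtype=uint8)), (222, array([83, 96, 89], dtype=uint8)), (223, array([ 83, 110,  92], dtype=uint8)), (224, array([56, 78, 73], dtype=uint8)), (225, array([58, 56, 66], dtype=uint8))]
```

```bash
python3 -c "
from bench import robot
print(robot.close_job())"
```

```text
the job is handed in; nothing more can be done
None
```

The tall tube is in the empty socket, pressed fully home and locked, and I handed the job in at about 31 s.

**What I did:** I lifted the tube from the stand, rested it on the seal and let go. With closed fingers on its cap I pressed it to a hard stop, then pushed the lock fork shut and withdrew the arm.

**Checks that passed:**
- **Tube:** a second press reached the same height (TCP 0.1205 m), and 21 N in the first press gave no further travel. The cap stayed there after the fork was shut.
- **Fork:** it stopped hard at 14.5 N, about 1 mm from the predicted position. In the scene picture its tab lies where a shut fork should, with the same small offset as the locked neighbour's. The plate shows just above the collar.
- **Arm:** it touched nothing at the end.

**What disagreed or failed:**
- **First press missed:** the fingers stopped short of the cap, because the real fingertips sit about 20 mm above the reported TCP. For the same reason I gripped the tube by or near its cap (opening about 30 mm), not on the body as advised.
- **Tube height:** the pictures put the tube about 2 mm higher than expected compared with its neighbour. That is near the measuring error, and the fork still closed over the collar.
- **Bystanders:** the last top view showed no change at the purple look-alike, the yellow-lidded cup and one hand-held meter. The short tube, yellow look-alike, red-lidded cup and the other meter showed changes I put down to the arm covering them, so they are not confirmed from that view. No contact with them was seen.

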